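# Kit the valve repair caddy

### The arm

A 7-joint arm with a two-finger parallel gripper is mounted at the origin on the work surface. World frame = base frame: x ahead of the robot, y to its left, z up, the work surface at z = 0. Lengths are in m, angles in rad, forces in N, time in s.
With the tool pointing down it reaches from about 0.4 to 0.875 m from the base axis. Payload 6.5 kg.
Tool frame: the origin (TCP) lies at the very end of the fingers, on their centre line; the grasp point (between the pads) lies 19 mm behind it; y points along the fingers, x is the direction in which the jaws open and shut, and the axes are right-handed (so a half turn about y gives the same grasp; the last joint's range is limited). The gripper opens to 88 mm and grips with 3 to 60 N. Pads are 18 mm wide; open, the fingers measure 123 mm over their backs; the gripper's body (75 mm by 187 mm) begins 45 mm behind the grasp point.
Start: joints at [-1.268, 0.536, -0.004, 1.538, 0.003, 1.067, -0.071], TCP at [0.234, 0.606, 0.239] pointing down, gripper open.
Joint ranges: [-2.7, 2.7], [-0.37, 2.16], [-1.27, 1.26], [0.24, 2.4], [-1.31, 4.45], [0.19, 1.91], [-2.76, 2.76]. Speed limits (rad/s): [2.39, 2.39, 3.14, 3.14, 3.14, 3.14, 3.14].

### API

Orientations are given as a rotation vector (axis times angle).
In Python, from bench import telemetry, get_image, calibration, env gives the robot as it stands.
- The arm moves only by the tool apply_moves, never from a script. Its argument "targets" is one flat list of numbers, 4 for each row, row after row: the shift along the tool's x, y, z in cm, then the turn about the tool's y in rad. In form: [x, y, z, roll, x, y, z, roll, ...]. A call has 1 to 5 rows; each row shifts and turns the commanded pose from where the row before left it, along the tool's axes as they then stand; what a row does not reach is not made up. A row lasts 1/10 s, in which the tool goes at most 50 mm and 8.59 degrees, less where a joint would pass 70% of its speed; a pose out of reach is approached as far as the arm can. A call is refused whole if a number of a shift passes 5 or a number of a turn 0.15, either way. A call with a gripper value outside its range is refused whole. "jaw" is the opening, from -1 (shut) to 1 (fully open), so that 0 is half open, set as the call begins (left out, the last holds). The fingers move at their own pace and stop on an object; "force" is the grip in N (left out, the last holds). Time passes only in rows, so rows that do not move let the fingers close. It gives the time, the measured TCP pose, the force and the opening at its end, in the units of the state.
- telemetry.state(): the state, without advancing time (a new reading comes with each control period).
- get_image(name): name is "side" or "top"; returns the picture (480x640x3 uint8, blue, green, red); there is no depth.
- calibration(name): a dict with "fx", "fy", "cx", "cy" (pixels), "k1" (the pictures are not rectified: a ray, as slopes to the right and down, at radius r is drawn at 1 + k1 r^2 times it, then the intrinsics apply), "R" (3x3) and "t" (3): a world point X has camera coordinates R X + t. Camera axes: x right, y down, z forward; pixel columns grow to the right and rows downward; lengths in m; the calibration is good to about 2 mm. A picture is of the moment at which its call begins. calibration takes no time and is no camera call.
- env.finish_job(): hands the job in, once; it reports no verdict.
The state is a dict: "time_s": time; "q": joint angles; "joint_vel": joint speeds; "joint_efforts": joint torques, N m; "ee_pos": TCP position; "tcp_rot": TCP orientation; "wrist_force": force on the tool from outside, world axes, zero at the start; "moment": the same for the moment, N m; "opening": opening from 0.0 (shut) to 1.0 (fully open).
Only numpy, scipy, OpenCV 4.12 (cv2) and the standard library are available. Lean on these libraries where they do the work, as an engineer would, in place of code of your own. Each camera call takes 0.05 s, during which the arm holds its last target.

### The job

Pack the blue repair caddy for the next valve job: stand the green solenoid in the middle of the green bay, the brass pressure relief valve in the middle of the yellow bay, the red wing nut in the middle of the red bay and the grey check valve (the one with the black-capped bonnet on top) in the middle of the grey bay, each upright as it stands now and flat on the floor of its bay. Leave the black solenoid and the plain grey coupling where they are.

Things in the scene. Friction and masses are not known exactly. Their poses are not given: they have to be found in the camera images.
- solenoid_green: Valve solenoid with a GREEN coil, about 140 g: upright round coil 36 mm in diameter from 8 to 46 mm height, on a 38 mm steel flange 8 mm thick; steel stud on top to 54 mm. A connector block (20 mm wide in y, 16 to 40 mm height) sticks out to x = +32 mm. Can be gripped across the coil along y (36 mm). Origin: centre of the underside; z up. Stands loose on the table at the start, at any yaw.
- relief_valve: BRASS pressure relief valve, about 240 g: upright, base 38 mm in diameter and 12 mm high, round body 30 mm in diameter from 12 to 46 mm, cap 22 mm in diameter to 56 mm. A side outlet 16 mm in diameter at 28 mm height sticks out to x = +33 mm. Can be gripped across the body along y (30 mm). Origin: centre of the underside; z up. Stands loose on the table at the start, at any yaw.
- wing_nut: Big RED nylon wing nut, about 30 g: upright round hub 28 mm in diameter, 30 mm high; two wings 8 mm thick along +x and -x, slanting up and outwards from about 15 to 43 mm height, 71 mm overall. Can be gripped across the hub along y (28 mm). Origin: centre of the underside; z up. Stands loose on the table at the start, at any yaw.
- check_valve: GREY PVC check valve, about 90 g: lies along x, 64 mm long, 36 mm wide in y, 36 mm high, square in the middle with a round collar at each end, and a round bonnet (30 mm) with a black cap on top, up to 52 mm height. Can be gripped across the middle along y (36 mm). Origin: centre of the underside; z up. Stands loose on the table at the start, at any yaw.
- solenoid_black: Look-alike that does not belong: a solenoid of the same shape and size as the green one, but with a BLACK coil. Origin: centre of the underside; z up. Stands loose on the table at the start, at any yaw.
- coupling: Look-alike that does not belong: a plain GREY PVC pipe coupling as long, wide and high (64 x 36 x 36 mm) as the check valve's body, round in the middle, with no bonnet and no black cap on top. Origin: centre of the underside; z up. Stands loose on the table at the start, at any yaw.
- bay_green: Green bay of the blue caddy: fixed open tray 100 x 100 mm, 94 x 94 mm inside, floor 3 mm thick, lip 12 mm above its underside, white dot mid-floor. Origin: centre of its underside, 6 mm above the table; x, y along its sides, z up. Four bays lie two by two, 104 mm apart, in a caddy 232 x 224 mm, rim 16 mm high, with a low loop handle (44 mm high) on two ends. Which bay is where varies.
- bay_yellow: Yellow bay of the blue caddy: fixed open tray 100 x 100 mm, 94 x 94 mm inside, floor 3 mm thick, lip 12 mm above its underside, white dot mid-floor. Origin: centre of its underside, 6 mm above the table; x, y along its sides, z up. Four bays lie two by two, 104 mm apart, in a caddy 232 x 224 mm, rim 16 mm high, with a low loop handle (44 mm high) on two ends. Which bay is where varies.
- bay_red: Red bay of the blue caddy: fixed open tray 100 x 100 mm, 94 x 94 mm inside, floor 3 mm thick, lip 12 mm above its underside, white dot mid-floor. Origin: centre of its underside, 6 mm above the table; x, y along its sides, z up. Four bays lie two by two, 104 mm apart, in a caddy 232 x 224 mm, rim 16 mm high, with a low loop handle (44 mm high) on two ends. Which bay is where varies.
- bay_grey: Grey bay of the blue caddy: fixed open tray 100 x 100 mm, 94 x 94 mm inside, floor 3 mm thick, lip 12 mm above its underside, white dot mid-floor. Origin: centre of its underside, 6 mm above the table; x, y along its sides, z up. Four bays lie two by two, 104 mm apart, in a caddy 232 x 224 mm, rim 16 mm high, with a low loop handle (44 mm high) on two ends. Which bay is where varies.
Mind the look-alikes: they are no part of the job. There is more than one size of the wing_nut; the job needs the larger.

How it is judged:
At the end, for the whole second after the job is handed in: Each of the four parts is at rest in the bay of its colour (brass in yellow), centre within 15 mm of the bay centre, underside at most 7 mm above the bay's underside (floor at 3 mm), tilted under 0.15 rad; both look-alikes are within 20 mm of their starting places (horizontal distance between solenoid_green and bay_green below 0.015 m and z of solenoid_green in the frame of bay_green between 0 and 0.007 m and angle between each of solenoid_green, relief_valve, wing_nut, check_valve's own z axis and vertical below 0.15 rad and linear speed of each of solenoid_green, relief_valve, wing_nut, check_valve below 0.02 m/s and horizontal distance between relief_valve and bay_yellow below 0.015 m and z of relief_valve in the frame of bay_yellow between 0 and 0.007 m and horizontal distance between wing_nut and bay_red below 0.015 m and z of wing_nut in the frame of bay_red between 0 and 0.007 m and horizontal distance between check_valve and bay_grey below 0.015 m and z of check_valve in the frame of bay_grey between 0 and 0.007 m and distance of each of solenoid_black, coupling from where it was at the start of the episode below 0.02 m); the robot touches nothing.
It fails at once if a look-alike is moved by more than 20 mm (distance of any of solenoid_black, coupling from where it was at the start of the episode above 0.02 m).
It also fails if it takes over 109 s, if anything falls off the work surface, if the arm or the gripper's body presses on something with over 40 N, if the wrist force passes 120 N, or if a joint passes its speed limit or range.

## Working session

There is one attempt and no reset: what is moved stays moved. The work goes in short steps, Python scripts to look and compute and a tool call to move; the robot and the scene stay as the last step left them, time stands still between calls to the robot, and variables do not carry over. Pictures are saved under pics/ and viewed, and the job is handed in when it is done.

Besides the shell and the picture viewer there is one more tool, called as a command line: name --argument value ..., lists and objects as JSON in quotes. apply_moves: Moves the arm, as the interface text tells. Its arguments: {"type":"object","properties":{"targets":{"type":"array"},"jaw":{"type":"number"},"force":{"type":"number"}},"required":["targets"]}

```bash
ls; mkdir -p pics
python3 - <<'E'
from bench import telemetry, get_image, calibration, env
import cv2
print(telemetry.state())
for n in("top","side"):
    print(calibration(n)); cv2.imwrite(f"pics/{n}0.png",get_image(n))
E
```

```text
pics
{'time_s': 0.0, 'q': array([-1.26822124,  0.53717065, -0.00446424,  1.53884791,  0.00261887,
        1.06730794, -0.07118453]), 'joint_vel': array([ 4.37258024e-04,  1.38743643e-03, -1.92101086e-05,  1.09918903e-03,
        1.98435891e-03, -7.95261547e-04, -8.63831275e-04]), 'joint_efforts': array([-4.03373838e-05, -5.71006501e+01,  9.90595445e-01, -2.51594496e+01,
       -5.62218705e-02,  1.80969830e-02,  1.73448861e-04]), 'ee_pos': array([0.23409371, 0.60572865, 0.23784577]), 'tcp_rot': array([-1.36245964, -0.93252561,  0.93475019]), 'wrist_force': array([-0.33027871,  0.14675718, -0.56875193]), 'moment': array([ 0.06842547, -0.03088401, -0.00515459]), 'opening': 1.0018496544709952}
{'fx': 449.4087924720882, 'fy': 449.4087924720882, 'cx': 327.66591297676115, 'cy': 245.56026391387496, 'k1': -0.00797808082331931, 'R': array([[ 2.46750928e-04, -9.99985399e-01,  5.39828041e-03],
       [-9.96016998e-01, -7.27092581e-04, -8.91605862e-02],
       [ 8.91632094e-02, -5.35477859e-03, -9.96002635e-01]]), 't': array([0.01315357, 0.54487427, 0.88577433])}
{'fx': 553.3496729030574, 'fy': 553.3496729030574, 'cx': 322.66763151956945, 'cy': 237.86767772873623, 'k1': -0.04487879102008208, 'R': array([[ 0.99078262, -0.13496244, -0.01161625],
       [-0.10620211, -0.72068292, -0.68508192],
       [ 0.08408869,  0.68000094, -0.72837341]]), 't': array([-0.52364514,  0.11772333,  0.91454838])}
```

View pics/top0.png

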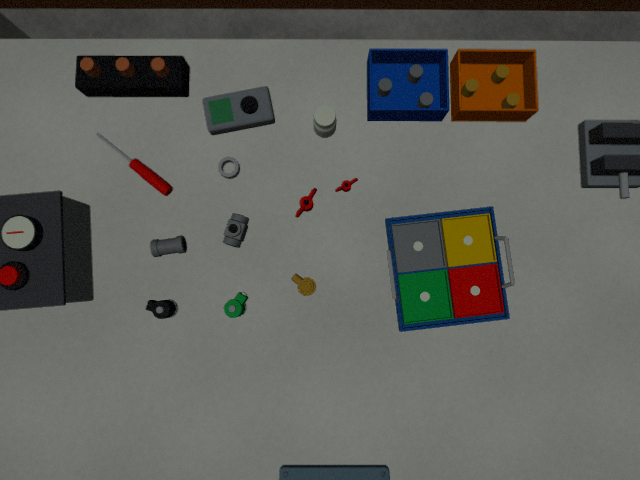

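View pics/side0.png

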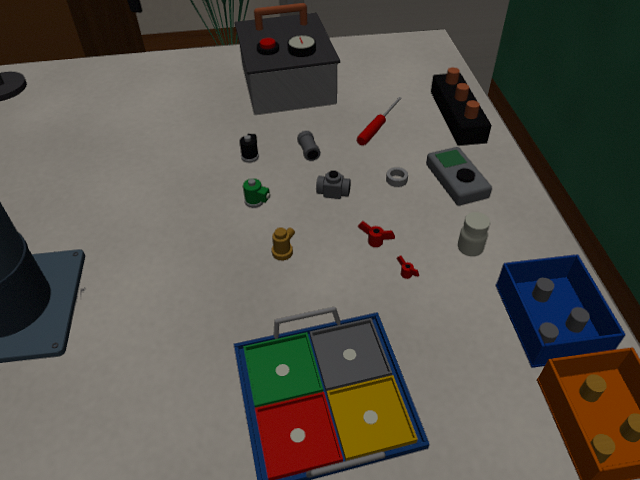

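The top view shows the black solenoid at (162,309), green solenoid (235,307), relief valve (305,286), large wing nut (307,203), small one (346,185), check valve (236,230) and coupling (168,245). The bay dots are grey (418,246), yellow (468,240), green (425,297) and red (475,291). Next I'll zoom in to measure.

```bash
cat > h.py <<'E'
import numpy as np, cv2
from bench import telemetry, get_image, calibration, env
from scipy.spatial.transform import Rotation as Rn
def K(c): return np.array([[c['fx'],0,c['cx']],[0,c['fy'],c['cy']],[0,0,1.]])
def D(c): return np.array([c['k1'],0,0,0,0.])
def ray(n,uv):
    c=calibration(n); p=cv2.undistortPoints(np.array(uv,float).reshape(-1,1,2),K(c),D(c)).reshape(-1,2)
    d=np.c_[p,np.ones(len(p))]@c['R']; return -c['R'].T@c['t'], d
def onz(n,uv,z):
    o,d=ray(n,uv); return o+d*((z-o[2])/d[:,2])[:,None]
def tri(ut,us):
    o1,d1=ray('top',ut);o2,d2=ray('side',us)
    out=[]
    for a,b in zip(d1,d2):
        A=np.c_[a,-b]; s=np.linalg.lstsq(A,o2-o1,rcond=None)[0]
        p,q=o1+s[0]*a,o2+s[1]*b; out.append(np.r_[(p+q)/2,np.linalg.norm(p-q)])
    return np.array(out)
def proj(n,X):
    c=calibration(n); return cv2.projectPoints(np.array(X,float).reshape(-1,1,3),cv2.Rodrigues(c['R'])[0],c['t'],K(c),D(c))[0].reshape(-1,2)
E
python3 - <<'E'
from h import *
np.set_printoptions(precision=4,suppress=True)
t=cv2.imread('pics/top0.png'); s=cv2.imread('pics/side0.png')
a=cv2.resize(t[170:335,140:370],None,fx=3.4,fy=3.4,interpolation=cv2.INTER_CUBIC); cv2.imwrite('pics/ct.png',np.clip(a*1.6,0,255).astype('uint8'))
a=cv2.resize(s[120:290,230:430],None,fx=3.5,fy=3.5,interpolation=cv2.INTER_CUBIC); cv2.imwrite('pics/cs.png',np.clip(a*1.6,0,255).astype('uint8'))
dots={}
for n,im in(('top',t),('side',s)):
    g=im.min(2); 
    m=(cv2.GaussianBlur(g,(3,3),0)>110).astype('uint8')
    k,l,st,ce=cv2.connectedComponentsWithStats(m)
    for i in range(1,k):
        if 30<st[i,4]<400: print(n,ce[i],st[i,4], onz(n,[ce[i]],.009)[0])
E
```

```text
top [247.0147  44.6029] 68 [0.9793 0.1866 0.009 ]
top [261.4894  44.4043] 47 [0.9798 0.1556 0.009 ]
top [263.2903  63.0323] 31 [0.938  0.1511 0.009 ]
top [251.7037  82.463 ] 54 [0.8948 0.1752 0.009 ]
top [562.1707 138.5854] 41 [ 0.7739 -0.4828  0.009 ]
top [546.7714 146.0857] 35 [ 0.7575 -0.4493  0.009 ]
top [119.5143 164.4571] 35 [0.7163 0.4488 0.009 ]
top [228.76 167.48] 50 [0.71   0.2202 0.009 ]
top [ 27.2895 181.5526] 38 [0.6798 0.64   0.009 ]
top [ 14.9677 188.0645] 31 [0.666  0.6649 0.009 ]
top [613.3529 198.2157] 51 [ 0.6462 -0.5846  0.009 ]
top [166.0526 204.    ] 57 [0.6326 0.3487 0.009 ]
top [507.8529 203.2059] 34 [ 0.6351 -0.3622  0.009 ]
top [623.4286 206.7143] 42 [ 0.6282 -0.6049  0.009 ]
top [383.0435 210.5435] 46 [ 0.6193 -0.1016  0.009 ]
top [206.4741 213.5   ] 116 [0.6127 0.2643 0.009 ]
top [166.566  226.1574] 235 [0.5862 0.3461 0.009 ]
top [192.2958 225.1127] 71 [0.5884 0.293  0.009 ]
top [467.5833 240.    ] 36 [ 0.558  -0.2758  0.009 ]
top [417.7234 245.6596] 47 [ 0.5462 -0.1724  0.009 ]
top [186.8372 268.9884] 86 [0.4979 0.3017 0.009 ]
top [570.8421 274.1842] 38 [
[... 873 characters left out ...]
 -0.2425  0.009 ]
top [ 31.6061 431.5758] 33 [0.1745 0.6019 0.009 ]
top [154.6286 433.4286] 35 [0.1714 0.3569 0.009 ]
top [433.1136 437.1591] 44 [ 0.1637 -0.1966  0.009 ]
top [ 49.2273 451.9091] 44 [0.1355 0.5647 0.009 ]
top [169.9722 451.9167] 36 [0.1359 0.3254 0.009 ]
top [200.0714 464.1667] 42 [0.1125 0.2653 0.009 ]
side [301.2878  41.6619] 139 [0.5807 0.818  0.009 ]
side [620.5802 324.5918] 343 [ 0.9821 -0.1813  0.009 ]
side [305.9476 322.3246] 382 [ 0.4877 -0.1034  0.009 ]
side [349.2717 354.1522] 92 [ 0.5461 -0.1705  0.009 ]
side [282.0109 369.587 ] 92 [ 0.4427 -0.1824  0.009 ]
side [370.0965 416.6404] 114 [ 0.5582 -0.2738  0.009 ]
side [297.2439 434.7561] 123 [ 0.4546 -0.2856  0.009 ]
```

View pics/ct.png

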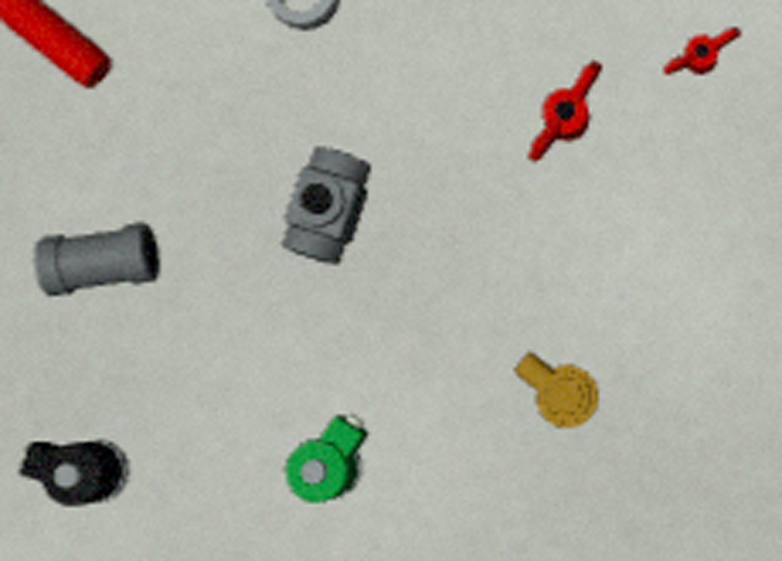

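View pics/cs.png

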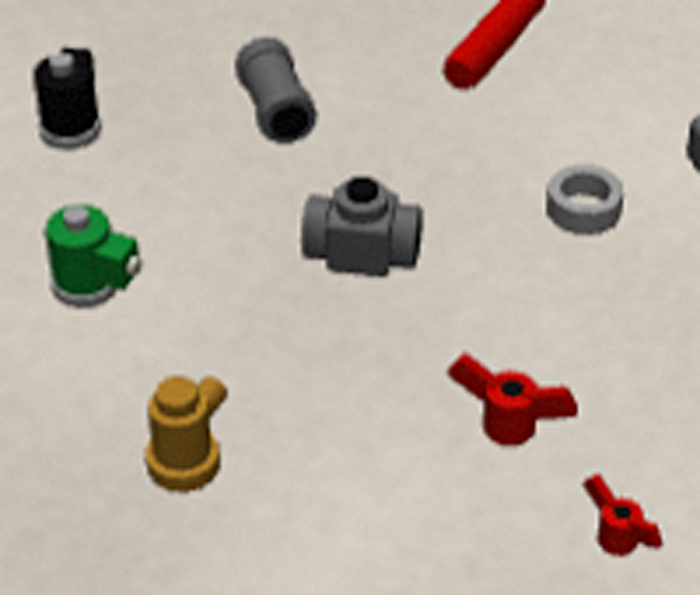

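Run:
```python
from h import *
np.set_printoptions(precision=4,suppress=True)
T=lambda p:(139.65+p[0]/3.4,169.65+p[1]/3.4)
S=lambda p:(229.65+p[0]/3.5,119.65+p[1]/3.5)
o={'green':((313,472),(76,213),.054,(351,424),.040,None),
'relief':((567,396),(180,386),.056,(527,366),.034,None),
'wing':((566,111),(513,388),.03,(596,66),.042,(533,156)),
'check':((316,197),(362,190),.052,(344,154),.034,(312,257))}
for k,(t,s,z,e,ze,e2) in o.items():
    a=onz('top',[T(t)],z)[0];b=onz('side',[S(s)],z)[0]
    c=onz('top',[T(e)],ze)[0]; f=onz('top',[T(e2)],ze)[0] if e2 else a
    v=c-f
    print(k,a,b,'tri',tri([T(t)],[S(s)])[0],'yaw',np.degrees(np.arctan2(v[1],v[0])),'len',np.hypot(*v[:2]),'mid',(c+f)/2)
R=Rn.from_rotvec(telemetry.state()['tcp_rot']).as_matrix(); print(R)
```

```text
green [0.42   0.1991 0.054 ] [0.4202 0.2009 0.054 ] tri [0.4202 0.1987 0.0559 0.0002] yaw -34.667665284338746 len 0.03269377852251786 mid [0.4334 0.1898 0.047 ]
relief [0.4631 0.0548 0.056 ] [0.465  0.0606 0.056 ] tri [0.464  0.0545 0.0623 0.0019] yaw 54.40618207020453 len 0.03001064380249246 mid [0.4718 0.067  0.045 ]
wing [0.6325 0.0572 0.03  ] [0.6334 0.0597 0.03  ] tri [0.6323 0.0571 0.0328 0.0007] yaw -34.43896990604979 len 0.06515189794592997 mid [0.6303 0.0575 0.042 ]
check [0.5778 0.2008 0.052 ] [0.5764 0.1991 0.052 ] tri [0.5773 0.2011 0.0503 0.0013] yaw -16.160356507472432 len 0.0638017111303057 mid [0.5751 0.1973 0.034 ]
[[ 0.3604 -0.0005 -0.9328]
 [ 0.9328 -0.0015  0.3604]
 [-0.0015 -1.     -0.0001]]
```

```bash
cat > ov.py <<'E'
from h import *
def overlay(name,img,poses,f,box):
    x0,y0,x1,y1=box
    a=cv2.resize(img[y0:y1,x0:x1],None,fx=f,fy=f,interpolation=cv2.INTER_CUBIC); a=np.clip(a*1.6,0,255).astype('uint8')
    th=np.linspace(0,2*np.pi,40); C=np.c_[np.cos(th),np.sin(th)]
    def circ(d,z): return np.c_[C*d/2,np.full(40,z)]
    def rect(x0,x1,w,z): return np.array([[x0,-w,z],[x1,-w,z],[x1,w,z],[x0,w,z],[x0,-w,z]])
    M={'green':[circ(.038,0),circ(.036,.046),rect(.018,.032,.01,.04)],
       'relief':[circ(.038,0),circ(.038,.012),circ(.022,.056),circ(.030,.046),rect(.015,.033,.008,.028)],
       'wing':[circ(.028,0),circ(.028,.03),rect(-.0355,.0355,.004,.043)],
       'check':[rect(-.032,.032,.018,0),circ(.030,.052),rect(-.032,.032,.018,.018)]}
    for k,(x,y,z,yw) in poses.items():
        R=Rn.from_euler('z',yw,degrees=True).as_matrix()
        for m in M[k]:
            p=(proj(name,m@R.T+[x,y,z])-[x0,y0]+.5)*f-.5
            cv2.polylines(a,[np.round(p*8).astype(int)],False,(255,0,255),1,cv2.LINE_AA,3)
    return a
E
python3 - <<'E'
from ov import *
P={'green':(.420,.1995,0,-35),'relief':(.464,.056,0,54),'wing':(.632,.0575,0,-34.5),'check':(.577,.2005,0,-16)}
cv2.imwrite('pics/o1.png',overlay('top',cv2.imread('pics/top0.png'),P,5.5,(210,180,330,330)[:2]+(325,325)))
cv2.imwrite('pics/o2.png',overlay('side',cv2.imread('pics/side0.png'),P,4,(235,155,405,275)))
E
```

```text
(no output)
```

View pics/o1.png

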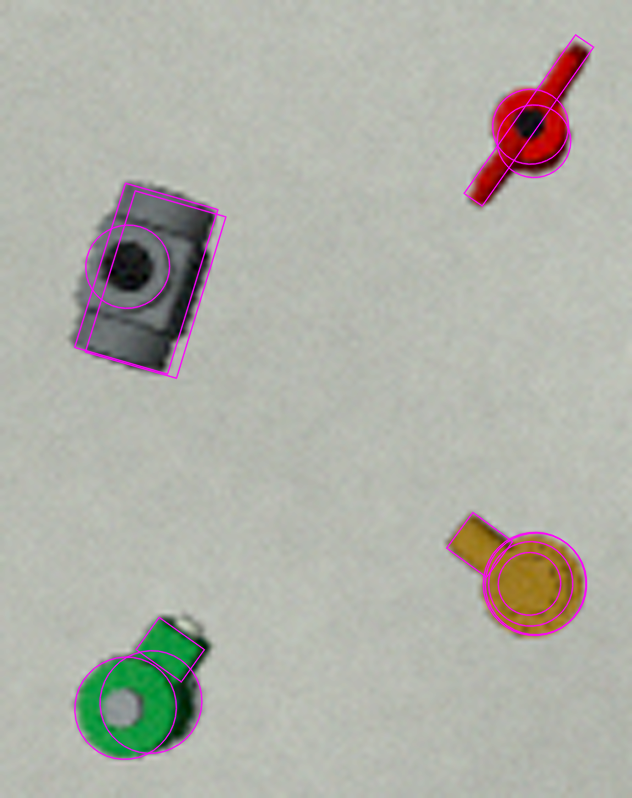

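View pics/o2.png

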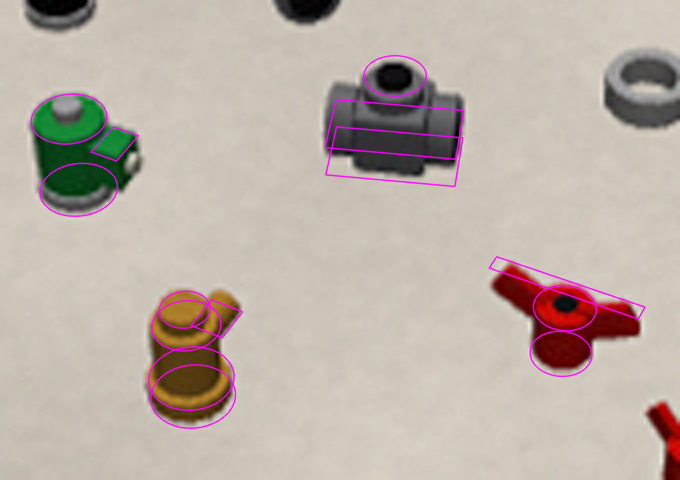

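```bash
cat > plan.py <<'E'
import sys
from h import *
# plan.py x y z yawdeg [maxstep_cm]: tool rows from current measured pose; yaw = jaw direction (mod 180)
def plan(x,y,z,yaw,mx=4.7):
    s=telemetry.state(); p=s['ee_pos']; R=Rn.from_rotvec(s['tcp_rot']); M=R.as_matrix()
    cur=np.arctan2(M[1,0],M[0,0]); d=(np.radians(yaw)-cur+np.pi/2)%np.pi-np.pi/2
    D=np.array([x,y,z])-p; n=int(max(np.ceil(np.linalg.norm(D)*100/mx),np.ceil(abs(d)/.145),1))
    print('t',round(s['time_s'],2),'pos',p.round(4),'yaw',round(np.degrees(cur),1),'tilt',M[:,1].round(3),'open',round(s['opening'],3),'F',s['wrist_force'].round(1),'turn',round(-d,3),'q7',round(s['q'][6],2))
    rows=[]
    for i in range(n):
        ax=(Rn.from_euler('z',d*i/n)*R).as_matrix()
        rows.append(list((ax.T@D/n*100).round(1 if np.linalg.norm(D)>.05 else 2))+[round(-d/n,3)])
    for i in range(0,n,5): print([float(v) for r in rows[i:i+5] for v in r])
a=[float(v) for v in sys.argv[1:]]; plan(*a)
E
python3 plan.py .42 .1995 .10 54
```

```text
t 0.1 pos [0.2341 0.6058 0.2379] yaw 68.9 tilt [-0.    -0.001 -1.   ] open 1.001 F [ 0.8 -0.4  0.1] turn 0.26 q7 -0.07
[-3.1, 1.4, -3.2, 0.026, -3.0, 1.4, -3.3, 0.026, -2.9, 1.4, -3.4, 0.026, -2.9, 1.4, -3.4, 0.026, -2.8, 1.4, -3.5, 0.026]
[-2.7, 1.4, -3.6, 0.026, -2.6, 1.4, -3.6, 0.026, -2.5, 1.4, -3.7, 0.026, -2.4, 1.4, -3.8, 0.026, -2.3, 1.4, -3.8, 0.026]
```

apply_moves --targets '[-3.1,1.4,-3.2,0.026,-3.0,1.4,-3.3,0.026,-2.9,1.4,-3.4,0.026,-2.9,1.4,-3.4,0.026,-2.8,1.4,-3.5,0.026]' --jaw 1 --force 25

```text
time_s: 0.6
ee_pos: [0.328, 0.4015, 0.1681]
tcp_rot: [-1.405, -0.834, 0.834]
wrist_force: [1.3, 0.3, -0.7]
opening: 1.001
```

```bash
python3 plan.py .42 .1995 .10 54
```

```text
t 0.6 pos [0.328  0.4015 0.1681] yaw 61.4 tilt [-0. -0. -1.] open 1.001 F [ 1.3  0.3 -0.7] turn 0.129 q7 0.12
[-2.7, 1.4, -3.6, 0.026, -2.6, 1.4, -3.6, 0.026, -2.5, 1.4, -3.7, 0.026, -2.4, 1.4, -3.7, 0.026, -2.3, 1.4, -3.8, 0.026]
```

apply_moves --targets '[-2.7,1.4,-3.6,0.026,-2.6,1.4,-3.6,0.026,-2.5,1.4,-3.7,0.026,-2.4,1.4,-3.7,0.026,-2.3,1.4,-3.8,0.026]'

```text
time_s: 1.1
ee_pos: [0.4194, 0.1989, 0.0982]
tcp_rot: [-1.443, -0.734, 0.734]
wrist_force: [0.4, 0.8, -0.7]
opening: 1.002
```

```bash
python3 plan.py .42 .1995 .012 54 2.2
python3 - <<'E'
from h import *
im=get_image('top')
a=cv2.resize(im[220:370,180:300],None,fx=4,fy=4); cv2.imwrite('pics/g1.png',np.clip(a*1.6,0,255).astype('uint8'))
im=get_image('side')
a=cv2.resize(im[130:230,200:330],None,fx=5,fy=5); cv2.imwrite('pics/g1s.png',np.clip(a*1.6,0,255).astype('uint8'))
E
```

```text
t 1.1 pos [0.4194 0.1989 0.0982] yaw 53.9 tilt [ 0. -0. -1.] open 1.002 F [ 0.4  0.8 -0.7] turn -0.001 q7 0.48
[0.0, 2.2, -0.0, -0.0, 0.0, 2.2, -0.0, -0.0, 0.0, 2.2, -0.0, -0.0, 0.0, 2.2, -0.0, -0.0]
```

View pics/g1s.png

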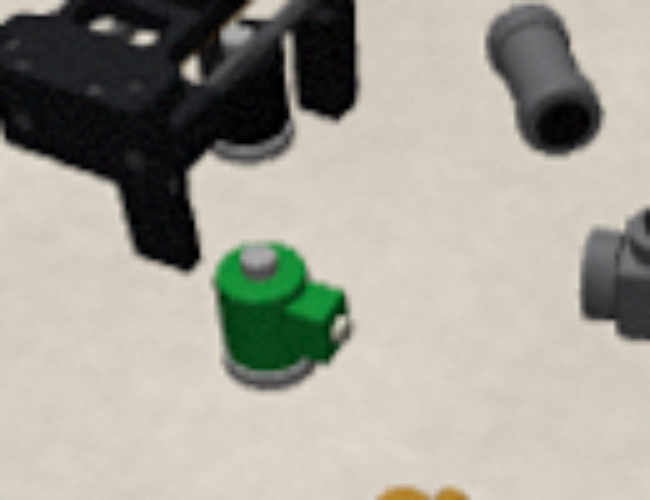

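The gripper hangs above the green solenoid with the fingers either side of it. I'll descend.

apply_moves --targets '[0.05,2.2,-0.05,0,0,2.2,0,0,0,2.2,0,0,0,2.0,0,0,0,0,0,0]'

```text
time_s: 1.7
ee_pos: [0.418, 0.2004, 0.0109]
tcp_rot: [-1.443, -0.732, 0.739]
wrist_force: [-0.7, -0.5, 0.0]
opening: 1.0
```

apply_moves --targets '[0,0,0,0,0,0,0,0,0,0,0,0,0,0,0,0,0,0,0,0]' --jaw -1 --force 25

```text
time_s: 2.2
ee_pos: [0.4201, 0.2008, 0.0132]
tcp_rot: [-1.443, -0.736, 0.734]
wrist_force: [-0.2, -0.5, 1.1]
opening: 0.57
```

apply_moves --targets '[0,0,0,0,0,0,0,0,0,0,0,0]'

```text
time_s: 2.5
ee_pos: [0.4197, 0.2004, 0.0128]
tcp_rot: [-1.443, -0.734, 0.735]
wrist_force: [-1.2, -1.1, 3.3]
opening: 0.399
```

apply_moves --targets '[0,-1,0,0,0,-3,0,0,0,-4,0,0,0,-2,0,0,0,0,0,0]'

```text
time_s: 3.0
ee_pos: [0.4216, 0.2016, 0.1156]
tcp_rot: [-1.442, -0.739, 0.73]
wrist_force: [0.4, 0.8, -1.7]
opening: 0.403
```

```bash
python3 plan.py .443 -.183 .11 94
python3 - <<'E'
from h import *
im=get_image('side')
a=cv2.resize(im[90:250,180:380],None,fx=4,fy=4); cv2.imwrite('pics/g2s.png',np.clip(a*1.6,0,255).astype('uint8'))
E
```

```text
t 3.0 pos [0.4216 0.2016 0.1156] yaw 54.0 tilt [ 0.005  0.003 -1.   ] open 0.403 F [ 0.4  0.8 -1.7] turn -0.699 q7 0.47
[-3.3, 0.1, -2.7, -0.078, -3.5, 0.0, -2.4, -0.078, -3.7, 0.0, -2.2, -0.078, -3.9, 0.0, -1.9, -0.078, -4.0, 0.0, -1.6, -0.078]
[-4.1, 0.0, -1.2, -0.078, -4.2, 0.0, -0.9, -0.078, -4.2, 0.0, -0.6, -0.078, -4.3, 0.0, -0.3, -0.078]
```

View pics/g2s.png

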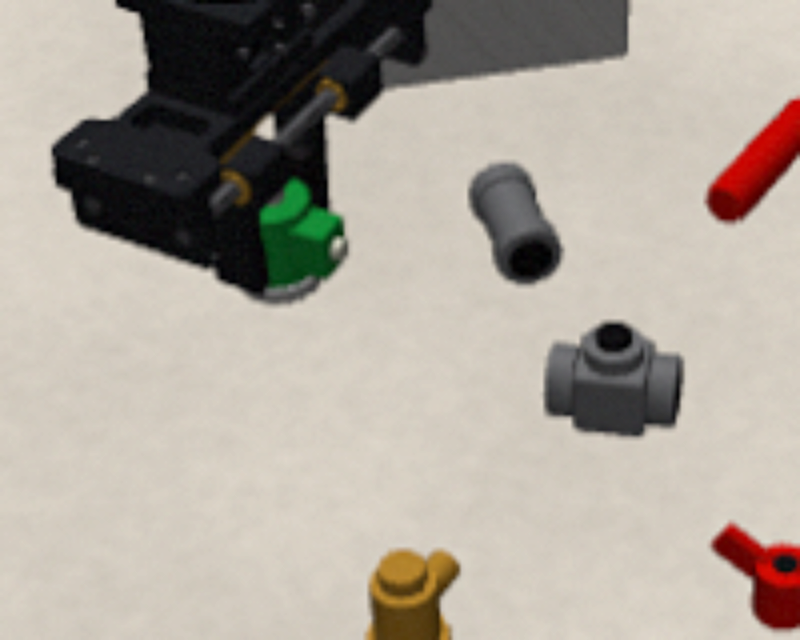

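The solenoid is held upright and the neighbours are untouched. Carrying it to the green bay.

apply_moves --targets '[-3.3,0,-2.7,-0.078,-3.5,0.0,-2.4,-0.078,-3.7,0.0,-2.2,-0.078,-3.9,0.0,-1.9,-0.078,-4.0,0.0,-1.6,-0.078]'

```text
time_s: 3.55
ee_pos: [0.4312, -0.0153, 0.1116]
tcp_rot: [-1.31, -1.032, 1.036]
wrist_force: [1.4, -0.1, -2.2]
opening: 0.401
```

apply_moves --targets '[-4.1,0.0,-1.2,-0.078,-4.2,0.0,-0.9,-0.078,-4.2,0.0,-0.6,-0.078,-4.3,0.0,-0.3,-0.078,0,0,0,0]'

```text
time_s: 4.05
ee_pos: [0.4404, -0.1913, 0.1117]
tcp_rot: [-1.179, -1.255, 1.26]
wrist_force: [0.4, 0.9, -1.4]
opening: 0.396
```

```bash
python3 plan.py .443 -.183 .022 96 2.2
python3 - <<'E'
from h import *
im=get_image('side')
a=cv2.resize(im[260:480,200:440],None,fx=2.5,fy=2.5); cv2.imwrite('pics/g3s.png',np.clip(a*1.6,0,255).astype('uint8'))
E
```

```text
t 4.05 pos [ 0.4404 -0.1913  0.1117] yaw 93.8 tilt [-0.001 -0.003 -1.   ] open 0.396 F [ 0.4  0.9 -1.4] turn -0.039 q7 1.94
[0.2, 1.8, -0.1, -0.008, 0.2, 1.8, -0.1, -0.008, 0.2, 1.8, -0.1, -0.008, 0.2, 1.8, -0.1, -0.008, 0.2, 1.8, -0.1, -0.008]
```

View pics/g3s.png

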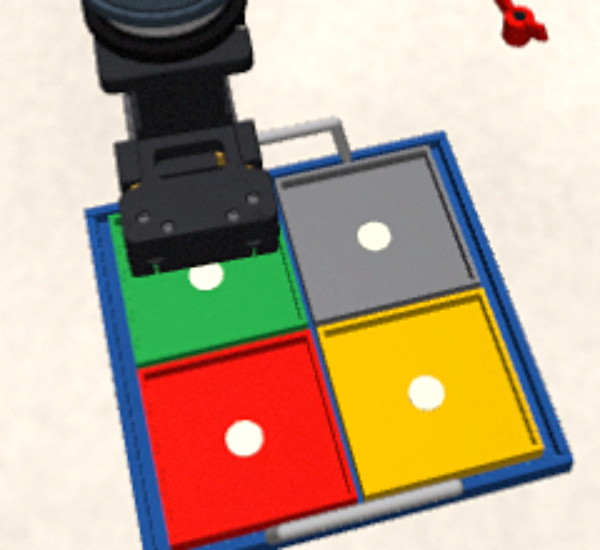

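apply_moves --targets '[0.2,1.8,-0.1,-0.01,0.2,1.8,-0.1,-0.01,0.2,1.4,0,-0.01,0,0,0,0,0,0,0,0]'

```text
time_s: 4.6
ee_pos: [0.4428, -0.1773, 0.0623]
tcp_rot: [-1.156, -1.285, 1.285]
wrist_force: [-0.2, -0.5, -1.1]
opening: 0.396
```

```bash
python3 plan.py .443 -.183 .022 96 2.2
```

```text
t 4.6 pos [ 0.4428 -0.1773  0.0623] yaw 96.0 tilt [-0.002  0.001 -1.   ] open 0.396 F [-0.2 -0.5 -1.1] turn -0.001 q7 1.94
[-0.29, 2.01, 0.02, -0.0, -0.29, 2.01, 0.02, -0.0]
```

apply_moves --targets '[-0.3,1.5,0,0,-0.25,1.5,0,0,0,0.8,0,0,0,0.15,0,0,0,0,0,0]'

```text
time_s: 5.1
ee_pos: [0.4441, -0.1837, 0.0235]
tcp_rot: [-1.159, -1.285, 1.285]
wrist_force: [-0.5, -0.8, -1.6]
opening: 0.399
```

apply_moves --targets '[0,0,0,0,0,0,0,0]'

```text
time_s: 5.3
ee_pos: [0.4443, -0.184, 0.0238]
tcp_rot: [-1.16, -1.285, 1.285]
wrist_force: [-0.2, -0.5, -1.8]
opening: 0.404
```

```bash
python3 plan.py .443 -.183 .0215 96 2.2
```

```text
t 5.3 pos [ 0.4443 -0.184   0.0238] yaw 95.9 tilt [ 0.001 -0.    -1.   ] open 0.404 F [-0.2 -0.5 -1.8] turn -0.001 q7 1.95
[0.11, 0.23, 0.12, -0.001]
```

Down 2 mm more, then release.

apply_moves --targets '[0,0.1,0,0,0,0.1,0,0,0,0.05,0,0,0,0,0,0]'

```text
time_s: 5.7
ee_pos: [0.4442, -0.184, 0.0218]
tcp_rot: [-1.159, -1.285, 1.285]
wrist_force: [-2.9, 1.9, 14.2]
opening: 0.4
```

apply_moves --targets '[0,0,0,0,0,0,0,0,0,0,0,0,0,0,0,0]' --jaw 0.06

```text
time_s: 6.1
ee_pos: [0.4439, -0.1839, 0.0206]
tcp_rot: [-1.159, -1.285, 1.285]
wrist_force: [-0.4, -0.5, -0.3]
opening: 0.529
```

apply_moves --targets '[0,-1,0,0,0,-2.5,0,0,0,-4,0,0,0,-2.5,0,0,0,0,0,0]'

```text
time_s: 6.6
ee_pos: [0.4462, -0.1848, 0.1244]
tcp_rot: [-1.165, -1.288, 1.284]
wrist_force: [0.2, -1.2, -0.2]
opening: 0.527
```

```bash
python3 plan.py .464 .056 .10 144; python3 plan.py .464 .056 .10 54
```

```text
t 6.6 pos [ 0.4462 -0.1848  0.1244] yaw 95.9 tilt [ 0.006 -0.002 -1.   ] open 0.527 F [ 0.2 -1.2 -0.2] turn -0.84 q7 1.96
[4.0, 0.4, -0.7, -0.14, 3.8, 0.4, -1.3, -0.14, 3.6, 0.4, -1.8, -0.14, 3.3, 0.4, -2.3, -0.14, 3.0, 0.4, -2.7, -0.14]
[2.6, 0.4, -3.1, -0.14]
t 6.6 pos [ 0.4462 -0.1848  0.1244] yaw 95.9 tilt [ 0.006 -0.002 -1.   ] open 0.527 F [ 0.2 -1.2 -0.2] turn 0.731 q7 1.96
[4.0, 0.4, -0.7, 0.122, 4.0, 0.4, -0.2, 0.122, 4.0, 0.4, 0.3, 0.122, 4.0, 0.4, 0.8, 0.122, 3.8, 0.4, 1.2, 0.122]
[3.7, 0.4, 1.7, 0.122]
```

apply_moves --targets '[4.0,0.4,-0.7,-0.14,3.8,0.4,-1.3,-0.14,3.6,0.4,-1.8,-0.14,3.3,0.4,-2.3,-0.14,3.0,0.4,-2.7,-0.14]' --jaw 1

```text
time_s: 7.1
ee_pos: [0.4591, 0.0185, 0.1002]
tcp_rot: [-0.711, -1.775, 1.775]
wrist_force: [0.6, -0.4, 0.1]
opening: 0.959
```

apply_moves --targets '[2.6,0.4,-3.1,-0.14,0,0,0,0,0,0,0,0,0,0,0,0]'

```text
time_s: 7.5
ee_pos: [0.4621, 0.0559, 0.0964]
tcp_rot: [-0.606, -1.859, 1.861]
wrist_force: [0.3, 0.1, -0.9]
opening: 0.999
```

```bash
python3 plan.py .464 .056 .015 144 3
python3 - <<'E'
from h import *
a=get_image('side'); b=get_image('top')
cv2.imwrite('pics/s3.png',np.clip(np.float32(a)*1.5,0,255)); 
cv2.imwrite('pics/t3.png',np.clip(np.float32(b)*1.5,0,255));
E
```

```text
t 7.5 pos [0.4621 0.0559 0.0964] yaw 143.9 tilt [-0.001 -0.001 -1.   ] open 0.999 F [ 0.3  0.1 -0.9] turn -0.002 q7 2.1
[-0.1, 2.7, -0.0, -0.001, -0.1, 2.7, -0.0, -0.001, -0.1, 2.7, -0.0, -0.001][ WARN:0@1.296] global loadsave.cpp:1063 imwrite_ Unsupported depth image for selected encoder is fallbacked to CV_8U.
```

View pics/s3.png

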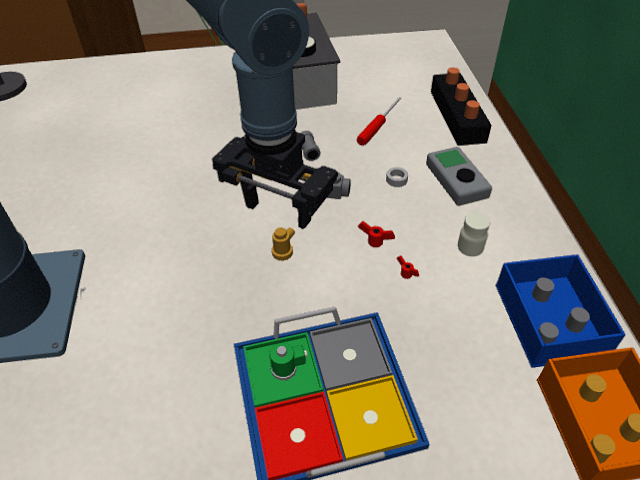

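View pics/t3.png

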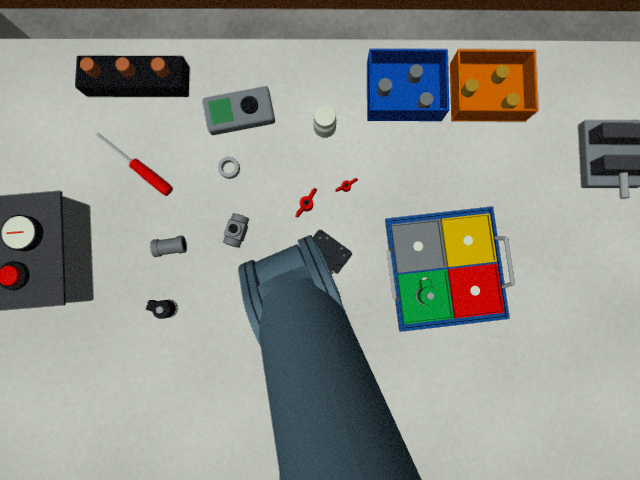

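Green stands mid-bay (283,361 in side) and the gripper is above the relief valve. I'll descend and grip.

apply_moves --targets '[-0.1,3,0,0,-0.1,3,0,0,0,2.1,0,0,0,0,0,0,0,0,0,0]'

```text
time_s: 8.1
ee_pos: [0.4641, 0.0555, 0.016]
tcp_rot: [-0.605, -1.86, 1.862]
wrist_force: [0.2, 1.1, 0.2]
opening: 1.005
```

apply_moves --targets '[0,0,0,0,0,0,0,0,0,0,0,0,0,0,0,0,0,0,0,0]' --jaw -1 --force 25

```text
time_s: 8.6
ee_pos: [0.4643, 0.0563, 0.016]
tcp_rot: [-0.605, -1.862, 1.862]
wrist_force: [-0.1, -0.9, 1.5]
opening: 0.575
```

apply_moves --targets '[0,0,0,0,0,0,0,0,0,0,0,0,0,0,0,0]'

```text
time_s: 9.0
ee_pos: [0.464, 0.0563, 0.0157]
tcp_rot: [-0.604, -1.862, 1.862]
wrist_force: [0.0, 1.2, 1.4]
opening: 0.331
```

apply_moves --targets '[0,-1,0,0,0,-3,0,0,0,-3,0,0,0,-3,0,0,0,0,0,0]'

```text
time_s: 9.5
ee_pos: [0.4665, 0.0565, 0.1193]
tcp_rot: [-0.611, -1.867, 1.861]
wrist_force: [0.4, -0.3, -1.6]
opening: 0.331
```

```bash
python3 plan.py .558 -.275 .12 97
python3 - <<'E'
from h import *
im=get_image('side')
a=cv2.resize(im[90:290,180:430],None,fx=3,fy=3); cv2.imwrite('pics/r2s.png',np.clip(a*1.6,0,255).astype('uint8'))
E
```

```text
t 9.5 pos [0.4665 0.0565 0.1193] yaw 144.0 tilt [ 0.007  0.001 -1.   ] open 0.331 F [ 0.4 -0.3 -1.6] turn 0.821 q7 2.12
[-3.4, -0.0, 2.7, 0.103, -3.6, -0.0, 2.3, 0.103, -3.8, 0.0, 1.9, 0.103, -4.0, 0.0, 1.5, 0.103, -4.2, 0.0, 1.1, 0.103]
[-4.2, 0.0, 0.7, 0.103, -4.3, 0.0, 0.2, 0.103, -4.3, 0.0, -0.2, 0.103]
```

View pics/r2s.png

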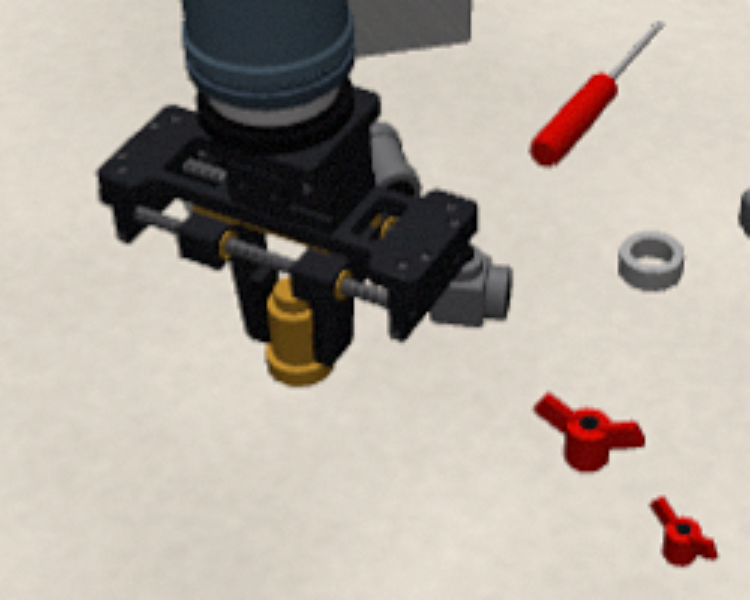

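The relief valve is held upright. Carrying it to the yellow bay.

apply_moves --targets '[-3.4,0,2.7,0.103,-3.6,0,2.3,0.103,-3.8,0.0,1.9,0.103,-4.0,0.0,1.5,0.103,-4.2,0.0,1.1,0.103]'

```text
time_s: 10.05
ee_pos: [0.5212, -0.152, 0.1143]
tcp_rot: [-0.975, -1.513, 1.515]
wrist_force: [1.2, 1.0, -2.5]
opening: 0.334
```

apply_moves --targets '[-4.2,0.0,0.7,0.103,-4.3,0.0,0.2,0.103,-4.3,0.0,-0.2,0.103,0,0,0,0,0,0,0,0]'

```text
time_s: 10.55
ee_pos: [0.5551, -0.2751, 0.1139]
tcp_rot: [-1.148, -1.294, 1.296]
wrist_force: [-0.7, 0.3, -2.4]
opening: 0.332
```

```bash
python3 plan.py .558 -.275 .03 97 3
```

```text
t 10.55 pos [ 0.5551 -0.2751  0.1139] yaw 96.8 tilt [-0.003  0.001 -1.   ] open 0.332 F [-0.7  0.3 -2.4] turn -0.004 q7 2.06
[-0.0, 2.8, -0.1, -0.001, -0.0, 2.8, -0.1, -0.001, -0.0, 2.8, -0.1, -0.001]
```

apply_moves --targets '[0,2.8,-0.1,0,0,2.8,-0.1,0,0,2.8,0,0,0,0,0,0,0,0,0,0]'

```text
time_s: 11.05
ee_pos: [0.558, -0.2727, 0.0314]
tcp_rot: [-1.147, -1.297, 1.297]
wrist_force: [0.5, 0.5, -1.3]
opening: 0.334
```

```bash
python3 plan.py .558 -.275 .0245 97 3
```

```text
t 11.05 pos [ 0.558  -0.2727  0.0314] yaw 96.9 tilt [-0.002  0.001 -1.   ] open 0.334 F [ 0.5  0.5 -1.3] turn -0.001 q7 2.06
[-0.23, 0.69, 0.03, -0.001]
```

apply_moves --targets '[-0.1,0.4,0,0,-0.1,0.15,0,0,0,0.1,0,0,0,0,0,0,0,0,0,0]'

```text
time_s: 11.55
ee_pos: [0.5588, -0.2764, 0.0256]
tcp_rot: [-1.151, -1.297, 1.296]
wrist_force: [-0.3, 0.1, -3.0]
opening: 0.331
```

```bash
python3 plan.py .558 -.275 .0245 97 3
```

```text
t 11.55 pos [ 0.5588 -0.2764  0.0256] yaw 96.8 tilt [ 0. -0. -1.] open 0.331 F [-0.3  0.1 -3. ] turn -0.003 q7 2.06
[0.15, 0.11, 0.07, -0.003]
```

apply_moves --targets '[0,0.1,0,0,0,0.05,0,0,0,0,0,0]'

```text
time_s: 11.85
ee_pos: [0.559, -0.2764, 0.0247]
tcp_rot: [-1.151, -1.297, 1.296]
wrist_force: [-3.1, 1.4, 5.8]
opening: 0.33
```

apply_moves --targets '[0,0,0,0,0,0,0,0,0,0,0,0,0,0,0,0]' --jaw 0

```text
time_s: 12.25
ee_pos: [0.5588, -0.2763, 0.0237]
tcp_rot: [-1.15, -1.297, 1.297]
wrist_force: [-0.7, 1.4, -0.1]
opening: 0.5
```

apply_moves --targets '[0,-1,0,0,0,-2.5,0,0,0,-4,0,0,0,-2.5,0,0,0,0,0,0]'

```text
time_s: 12.75
ee_pos: [0.5614, -0.2776, 0.1285]
tcp_rot: [-1.158, -1.3, 1.296]
wrist_force: [0.1, 0.9, 0.7]
opening: 0.499
```

```bash
python3 plan.py .632 .0575 .10 55.5
```

```text
t 12.75 pos [ 0.5614 -0.2776  0.1285] yaw 96.8 tilt [ 0.007 -0.003 -1.   ] open 0.499 F [0.1 0.9 0.7] turn 0.721 q7 2.06
[4.1, 0.3, -1.4, 0.09, 4.2, 0.3, -1.0, 0.09, 4.2, 0.3, -0.6, 0.09, 4.3, 0.3, -0.2, 0.09, 4.3, 0.3, 0.1, 0.09]
[4.2, 0.3, 0.5, 0.09, 4.2, 0.3, 0.9, 0.09, 4.1, 0.3, 1.3, 0.09]
```

apply_moves --targets '[4.1,0.3,-1.4,0.09,4.2,0.3,-1.0,0.09,4.2,0.3,-0.6,0.09,4.3,0.3,-0.2,0.09,4.3,0.3,0.1,0.09]' --jaw 0.6

```text
time_s: 13.25
ee_pos: [0.6024, -0.0641, 0.1082]
tcp_rot: [-1.349, -0.959, 0.96]
wrist_force: [0.5, -0.2, -0.5]
opening: 0.799
```

apply_moves --targets '[4.2,0.3,0.5,0.09,4.2,0.3,0.9,0.09,4.1,0.3,1.3,0.09,0,0,0,0,0,0,0,0]'

```text
time_s: 13.75
ee_pos: [0.6288, 0.0611, 0.0991]
tcp_rot: [-1.434, -0.758, 0.76]
wrist_force: [0.0, -0.4, -0.5]
opening: 0.8
```

```bash
python3 plan.py .632 .0575 .004 55.5 3
python3 - <<'E'
from h import *
a=get_image('side'); b=get_image('top')
cv2.imwrite('pics/s4.png',np.clip(np.float32(a)*1.5,0,255).astype('uint8'));
E
```

```text
t 13.75 pos [0.6288 0.0611 0.0991] yaw 55.8 tilt [-0.001 -0.    -1.   ] open 0.8 F [ 0.  -0.4 -0.5] turn 0.005 q7 0.91
[-0.0, 2.4, -0.1, 0.001, -0.0, 2.4, -0.1, 0.001, -0.0, 2.4, -0.1, 0.001, -0.0, 2.4, -0.1, 0.001]
```

View pics/s4.png

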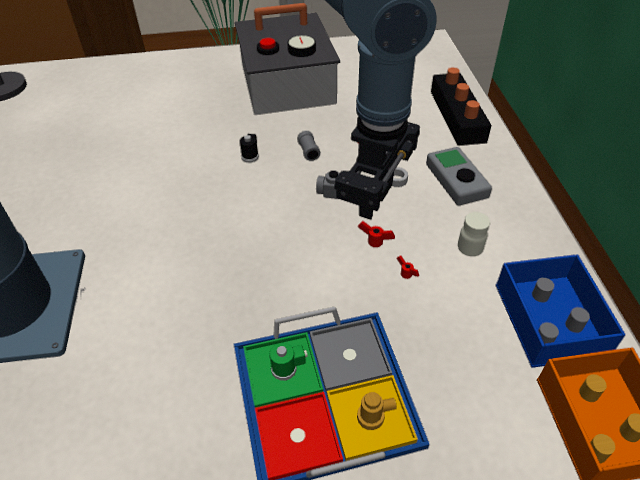

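apply_moves --targets '[0,2.5,-0.1,0,0,2.5,-0.1,0,0,2.5,-0.1,0,0,1.6,0,0,0,0,0,0]'

```text
time_s: 14.35
ee_pos: [0.6299, 0.0561, 0.0066]
tcp_rot: [-1.435, -0.751, 0.758]
wrist_force: [-0.1, -0.7, 0.3]
opening: 0.8
```

```bash
python3 plan.py .632 .0575 .006 55.5 3
```

```text
t 14.35 pos [0.6299 0.0561 0.0066] yaw 55.5 tilt [-0.004 -0.001 -1.   ] open 0.8 F [-0.1 -0.7  0.3] turn -0.0 q7 0.93
[0.23, 0.06, -0.09, -0.0]
```

apply_moves --targets '[0,0,0,0,0,0,0,0,0,0,0,0,0,0,0,0,0,0,0,0]' --jaw -1 --force 15

```text
time_s: 14.85
ee_pos: [0.6321, 0.0581, 0.0092]
tcp_rot: [-1.435, -0.757, 0.756]
wrist_force: [-0.1, 0.4, 0.3]
opening: 0.374
```

apply_moves --targets '[0,0,0,0,0,0,0,0,0,0,0,0]'

```text
time_s: 15.15
ee_pos: [0.632, 0.0581, 0.009]
tcp_rot: [-1.435, -0.757, 0.756]
wrist_force: [-1.0, -0.1, 3.4]
opening: 0.309
```

apply_moves --targets '[0,-1,0,0,0,-3,0,0,0,-4,0,0,0,-3,0,0,0,0,0,0]'

```text
time_s: 15.65
ee_pos: [0.635, 0.058, 0.1239]
tcp_rot: [-1.438, -0.763, 0.75]
wrist_force: [0.1, -0.0, -0.2]
opening: 0.314
```

```bash
python3 plan.py .455 -.286 .12 51.6
python3 - <<'E'
from h import *
im=get_image('side')
a=cv2.resize(im[100:280,280:480],None,fx=3.3,fy=3.3); cv2.imwrite('pics/w2s.png',np.clip(a*1.6,0,255).astype('uint8'))
E
```

```text
t 15.65 pos [0.635  0.058  0.1239] yaw 55.6 tilt [ 0.008  0.001 -1.   ] open 0.314 F [ 0.1 -0.  -0.2] turn 0.069 q7 0.91
[-4.3, 0.0, -0.5, 0.008, -4.3, 0.0, -0.5, 0.008, -4.3, 0.0, -0.6, 0.008, -4.3, 0.0, -0.6, 0.008, -4.3, 0.0, -0.6, 0.008]
[-4.3, 0.0, -0.7, 0.008, -4.3, 0.0, -0.7, 0.008, -4.2, 0.0, -0.7, 0.008, -4.2, 0.0, -0.8, 0.008]
```

View pics/w2s.png

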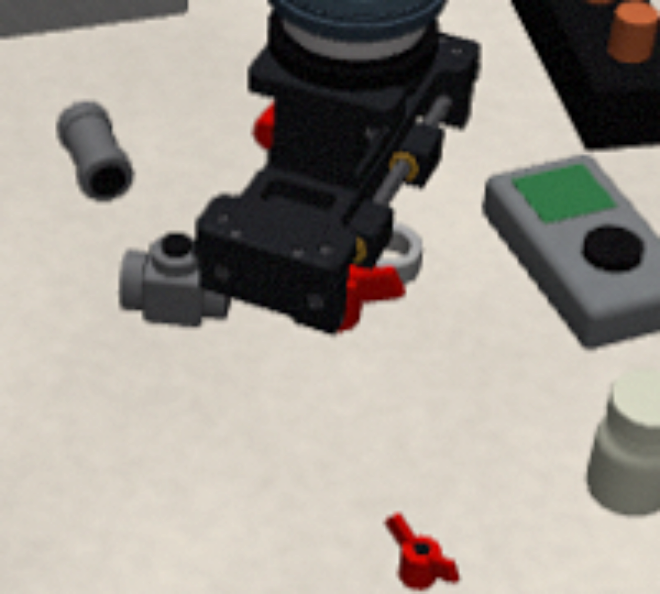

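The large wing nut is held level (the small one still lies on the table). Carrying it to the red bay.

apply_moves --targets '[-4.3,0.0,-0.5,0.008,-4.3,0.0,-0.5,0.008,-4.3,0.0,-0.6,0.008,-4.3,0.0,-0.6,0.008,-4.3,0.0,-0.6,0.008]'

```text
time_s: 16.2
ee_pos: [0.5283, -0.1348, 0.1177]
tcp_rot: [-1.445, -0.724, 0.727]
wrist_force: [-0.1, -0.8, -0.4]
opening: 0.311
```

apply_moves --targets '[-4.3,0.0,-0.7,0.008,-4.3,0.0,-0.7,0.008,-4.2,0.0,-0.7,0.008,-4.2,0.0,-0.8,0.008,0,0,0,0]'

```text
time_s: 16.7
ee_pos: [0.4452, -0.2924, 0.118]
tcp_rot: [-1.458, -0.69, 0.697]
wrist_force: [-0.1, -0.1, -0.1]
opening: 0.31
```

apply_moves --targets '[0,0,0,0,0,0,0,0]'

```text
time_s: 16.9
ee_pos: [0.4504, -0.2847, 0.1181]
tcp_rot: [-1.453, -0.702, 0.702]
wrist_force: [0.4, -0.3, -0.3]
opening: 0.313
```

```bash
python3 plan.py .455 -.286 .03 51.6 3
```

```text
t 16.9 pos [ 0.4504 -0.2847  0.1181] yaw 51.6 tilt [-0.001  0.001 -1.   ] open 0.313 F [ 0.4 -0.3 -0.3] turn -0.001 q7 1.51
[0.1, 2.9, -0.2, -0.0, 0.1, 2.9, -0.2, -0.0, 0.1, 2.9, -0.2, -0.0]
```

apply_moves --targets '[0.1,3,-0.2,0,0.1,3,-0.1,0,0,3,-0.1,0,0,0,0,0,0,0,0,0]'

```text
time_s: 17.4
ee_pos: [0.4548, -0.286, 0.0287]
tcp_rot: [-1.453, -0.702, 0.703]
wrist_force: [0.1, 0.7, -0.4]
opening: 0.313
```

apply_moves --targets '[0,0,0,0]'

```text
time_s: 17.5
ee_pos: [0.4556, -0.2872, 0.0301]
tcp_rot: [-1.456, -0.703, 0.701]
wrist_force: [0.4, -0.3, 0.6]
opening: 0.314
```

```bash
python3 plan.py .455 -.286 .018 51.6 3
```

```text
t 17.5 pos [ 0.4556 -0.2872  0.0301] yaw 51.5 tilt [ 0.002 -0.001 -1.   ] open 0.314 F [ 0.4 -0.3  0.6] turn -0.002 q7 1.54
[0.05, 1.21, 0.12, -0.002]
```

apply_moves --targets '[0,0.6,0,0,0,0.3,0,0,0,0.2,0,0,0,0,0,0,0,0,0,0]'

```text
time_s: 18.0
ee_pos: [0.4546, -0.2873, 0.018]
tcp_rot: [-1.455, -0.701, 0.701]
wrist_force: [-1.1, 0.8, 3.1]
opening: 0.317
```

apply_moves --targets '[0,0.1,0,0,0,0,0,0,0,0,0,0]'

```text
time_s: 18.3
ee_pos: [0.4546, -0.2873, 0.0178]
tcp_rot: [-1.455, -0.701, 0.7]
wrist_force: [-4.2, 2.7, 14.2]
opening: 0.314
```

Contact felt; releasing.

apply_moves --targets '[0,0,0,0,0,0,0,0,0,0,0,0,0,0,0,0]' --jaw -0.08

```text
time_s: 18.7
ee_pos: [0.4543, -0.2872, 0.0165]
tcp_rot: [-1.454, -0.701, 0.701]
wrist_force: [0.7, -0.4, 0.5]
opening: 0.464
```

apply_moves --targets '[0,-1,0,0,0,-2.5,0,0,0,-4,0,0,0,-2.5,0,0,0,0,0,0]'

```text
time_s: 19.2
ee_pos: [0.4566, -0.2887, 0.1206]
tcp_rot: [-1.46, -0.705, 0.698]
wrist_force: [-0.1, -0.8, -0.2]
opening: 0.459
```

```bash
python3 plan.py .576 .2005 .12 74
```

```text
t 19.2 pos [ 0.4566 -0.2887  0.1206] yaw 51.4 tilt [ 0.006 -0.003 -1.   ] open 0.459 F [-0.1 -0.8 -0.2] turn -0.394 q7 1.51
[4.2, -0.0, 1.9, -0.036, 4.2, -0.0, 1.8, -0.036, 4.3, 0.0, 1.6, -0.036, 4.3, 0.0, 1.5, -0.036, 4.4, 0.0, 1.3, -0.036]
[4.4, 0.0, 1.2, -0.036, 4.5, 0.0, 1.0, -0.036, 4.5, 0.0, 0.8, -0.036, 4.5, 0.0, 0.7, -0.036, 4.5, 0.0, 0.5, -0.036]
[4.6, 0.0, 0.3, -0.036]
```

apply_moves --targets '[4.2,0,1.9,-0.036,4.2,0,1.8,-0.036,4.3,0.0,1.6,-0.036,4.3,0.0,1.5,-0.036,4.4,0.0,1.3,-0.036]' --jaw 0.5

```text
time_s: 19.7
ee_pos: [0.5083, -0.0629, 0.1163]
tcp_rot: [-1.402, -0.839, 0.841]
wrist_force: [0.7, 0.3, -0.4]
opening: 0.746
```

apply_moves --targets '[4.4,0.0,1.2,-0.036,4.5,0.0,1.0,-0.036,4.5,0.0,0.8,-0.036,4.5,0.0,0.7,-0.036,4.5,0.0,0.5,-0.036]'

```text
time_s: 20.2
ee_pos: [0.5615, 0.159, 0.1161]
tcp_rot: [-1.34, -0.976, 0.978]
wrist_force: [0.6, 0.2, -0.1]
opening: 0.753
```

apply_moves --targets '[4.6,0.0,0.3,-0.036,0,0,0,0,0,0,0,0]'

```text
time_s: 20.5
ee_pos: [0.5725, 0.2029, 0.1159]
tcp_rot: [-1.326, -1.004, 1.006]
wrist_force: [-0.5, -1.0, 0.4]
opening: 0.749
```

```bash
python3 plan.py .576 .2005 .008 74 3
python3 - <<'E'
from h import *
a=get_image('side')
cv2.imwrite('pics/s5.png',np.clip(np.float32(a)*1.5,0,255).astype('uint8'));
E
```

```text
t 20.5 pos [0.5725 0.2029 0.1159] yaw 74.3 tilt [-0.001 -0.    -1.   ] open 0.749 F [-0.5 -1.   0.4] turn 0.005 q7 0.92
[-0.0, 2.7, -0.1, 0.001, -0.0, 2.7, -0.1, 0.001, -0.0, 2.7, -0.1, 0.001, -0.0, 2.7, -0.1, 0.001]
```

View pics/s5.png

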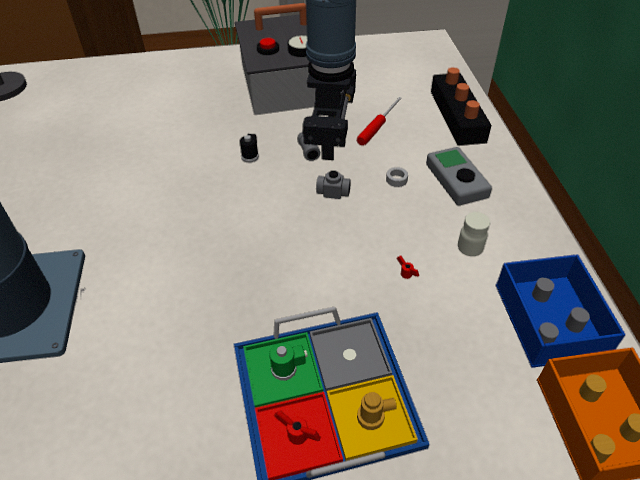

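apply_moves --targets '[0,3,-0.1,0,0,3,-0.1,0,0,3,-0.1,0,0,1.6,0,0,0,0,0,0]'

```text
time_s: 21.05
ee_pos: [0.5744, 0.1988, 0.0086]
tcp_rot: [-1.328, -0.997, 1.005]
wrist_force: [-0.9, -0.1, -0.0]
opening: 0.752
```

apply_moves --targets '[0,0,0,0,0,0,0,0]'

```text
time_s: 21.25
ee_pos: [0.5773, 0.2012, 0.0123]
tcp_rot: [-1.329, -1.005, 1.001]
wrist_force: [0.4, 0.2, 0.5]
opening: 0.75
```

```bash
python3 plan.py .576 .2005 .009 74 3
```

```text
t 21.25 pos [0.5773 0.2012 0.0123] yaw 74.1 tilt [ 0.002  0.001 -1.   ] open 0.75 F [0.4 0.2 0.5] turn 0.002 q7 0.94
[-0.1, 0.33, 0.11, 0.002]
```

apply_moves --targets '[0,0.3,0,0,0,0,0,0,0,0,0,0,0,0,0,0,0,0,0,0]' --jaw -1 --force 20

```text
time_s: 21.75
ee_pos: [0.5762, 0.2012, 0.0079]
tcp_rot: [-1.328, -1.003, 1.003]
wrist_force: [-1.2, 0.6, 1.2]
opening: 0.408
```

apply_moves --targets '[0,0,0,0,0,0,0,0]'

```text
time_s: 21.95
ee_pos: [0.5762, 0.2012, 0.0079]
tcp_rot: [-1.328, -1.003, 1.003]
wrist_force: [-0.9, -0.4, 3.4]
opening: 0.41
```

apply_moves --targets '[0,-1,0,0,0,-3,0,0,0,-4,0,0,0,-3,0,0,0,0,0,0]'

```text
time_s: 22.45
ee_pos: [0.5791, 0.2021, 0.1227]
tcp_rot: [-1.33, -1.01, 0.996]
wrist_force: [-0.1, 0.2, 0.6]
opening: 0.408
```

```bash
python3 plan.py .546 -.1715 .12 96.6
python3 - <<'E'
from h import *
im=get_image('side')
a=cv2.resize(im[80:240,230:430],None,fx=3.3,fy=3.3); cv2.imwrite('pics/c2s.png',np.clip(a*1.6,0,255).astype('uint8'))
E
```

```text
t 22.45 pos [0.5791 0.2021 0.1227] yaw 74.1 tilt [ 0.008  0.003 -1.   ] open 0.408 F [-0.1  0.2  0.6] turn -0.392 q7 0.93
[-4.6, 0.0, -0.9, -0.049, -4.6, 0.0, -0.7, -0.049, -4.7, 0.0, -0.4, -0.049, -4.7, 0.0, -0.2, -0.049, -4.7, 0.0, 0.0, -0.049]
[-4.7, 0.0, 0.3, -0.049, -4.7, 0.0, 0.5, -0.049, -4.6, 0.0, 0.7, -0.049]
```

View pics/c2s.png

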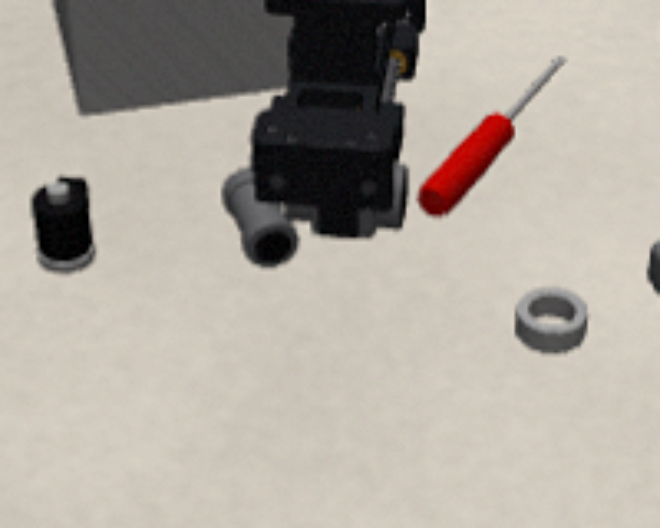

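The check valve is lifted; the coupling and black solenoid haven't moved. Carrying to the grey bay.

apply_moves --targets '[-4.6,0.0,-0.9,-0.049,-4.6,0.0,-0.7,-0.049,-4.7,0.0,-0.4,-0.049,-4.7,0.0,-0.2,-0.049,-4.7,0.0,0.0,-0.049]'

```text
time_s: 23.0
ee_pos: [0.5547, -0.0344, 0.1164]
tcp_rot: [-1.221, -1.186, 1.189]
wrist_force: [0.4, -1.1, -0.6]
opening: 0.41
```

apply_moves --targets '[-4.7,0.0,0.3,-0.049,-4.7,0.0,0.5,-0.049,-4.6,0.0,0.7,-0.049,0,0,0,0,0,0,0,0]'

```text
time_s: 23.5
ee_pos: [0.5424, -0.174, 0.1165]
tcp_rot: [-1.152, -1.29, 1.292]
wrist_force: [0.2, 0.7, -0.2]
opening: 0.407
```

apply_moves --targets '[0,0,0,0]'

```text
time_s: 23.6
ee_pos: [0.5434, -0.1711, 0.1169]
tcp_rot: [-1.15, -1.294, 1.294]
wrist_force: [0.9, 0.4, -1.1]
opening: 0.41
```

```bash
python3 plan.py .546 -.1715 .026 96.6 3.2
```

```text
t 23.6 pos [ 0.5434 -0.1711  0.1169] yaw 96.7 tilt [-0.001  0.001 -1.   ] open 0.41 F [ 0.9  0.4 -1.1] turn 0.002 q7 1.9
[-0.0, 3.0, -0.1, 0.001, -0.0, 3.0, -0.1, 0.001, -0.0, 3.0, -0.1, 0.001]
```

apply_moves --targets '[0,3,0,0,0,3,0,0,0,2.9,0,0,0,0,0,0,0,0,0,0]'

```text
time_s: 24.1
ee_pos: [0.5438, -0.1713, 0.0287]
tcp_rot: [-1.15, -1.295, 1.295]
wrist_force: [-0.3, -0.1, -0.3]
opening: 0.408
```

apply_moves --targets '[0,0,0,0]'

```text
time_s: 24.2
ee_pos: [0.545, -0.1725, 0.0302]
tcp_rot: [-1.154, -1.296, 1.294]
wrist_force: [0.6, -0.6, -1.1]
opening: 0.408
```

```bash
python3 plan.py .546 -.1715 .017 96.6 3.2
```

```text
t 24.2 pos [ 0.545  -0.1725  0.0302] yaw 96.7 tilt [ 0.002 -0.    -1.   ] open 0.408 F [ 0.6 -0.6 -1.1] turn 0.001 q7 1.9
[0.08, 1.32, -0.11, 0.001]
```

apply_moves --targets '[0,0.6,0,0,0,0.4,0,0,0,0.2,0,0,0,0,0,0,0,0,0,0]'

```text
time_s: 24.7
ee_pos: [0.5438, -0.1731, 0.0169]
tcp_rot: [-1.153, -1.294, 1.293]
wrist_force: [-1.0, -0.1, 2.6]
opening: 0.407
```

apply_moves --targets '[0,0.1,0,0,0,0,0,0,0,0,0,0]'

```text
time_s: 25.0
ee_pos: [0.5438, -0.173, 0.0169]
tcp_rot: [-1.153, -1.293, 1.293]
wrist_force: [-4.5, 1.7, 13.4]
opening: 0.407
```

apply_moves --targets '[0,0,0,0,0,0,0,0,0,0,0,0,0,0,0,0]' --jaw 0.06

```text
time_s: 25.4
ee_pos: [0.5437, -0.173, 0.0155]
tcp_rot: [-1.152, -1.294, 1.294]
wrist_force: [-0.4, 0.1, 0.6]
opening: 0.528
```

apply_moves --targets '[0,-1,0,0,0,-2.5,0,0,0,-4,0,0,0,-2.5,0,0,0,-4,0,0]'

```text
time_s: 25.9
ee_pos: [0.5426, -0.1727, 0.1565]
tcp_rot: [-1.151, -1.292, 1.294]
wrist_force: [1.0, -0.3, 0.1]
opening: 0.532
```

apply_moves --targets '[4,-1,0,0,4,0,0,0,4.5,0,0,0,4.5,0,0,0,4,0,0,0]'

```text
time_s: 26.4
ee_pos: [0.5191, 0.0379, 0.1666]
tcp_rot: [-1.153, -1.295, 1.293]
wrist_force: [0.1, 0.0, -0.5]
opening: 0.532
```

apply_moves --targets '[4,0,0,0,4,0,0,0,0,0,0,0,0,0,0,0,0,0,0,0]'

```text
time_s: 26.9
ee_pos: [0.5106, 0.1136, 0.166]
tcp_rot: [-1.154, -1.292, 1.293]
wrist_force: [0.3, -0.4, -0.3]
opening: 0.528
```

Run:
```python
from ov import *
a=get_image('side'); b=get_image('top')
cv2.imwrite('pics/f_s0.png',a);cv2.imwrite('pics/f_t0.png',b)
cv2.imwrite('pics/f_s.png',np.clip(np.float32(a)*1.5,0,255).astype('uint8'))
P={'green':(.4435,-.1835,.009,6),'relief':(.558,-.2755,.009,7),'wing':(.455,-.287,.009,-38.4),'check':(.545,-.172,.009,6.6)}
cv2.imwrite('pics/f_to.png',np.hstack([overlay('top',b,{},3.1,(380,200,515,335)),overlay('top',b,P,3.1,(380,200,505,335))])[:, :800])
cv2.imwrite('pics/f_so.png',overlay('side',a,P,3,(230,310,430,480)))
```

```text
(no output)
```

View pics/f_s.png

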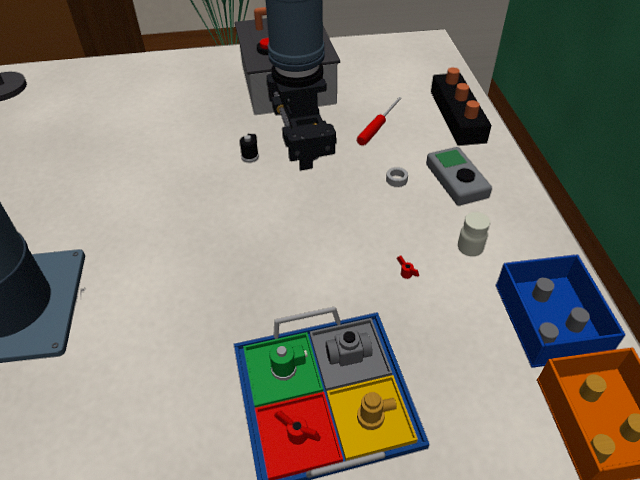

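View pics/f_to.png

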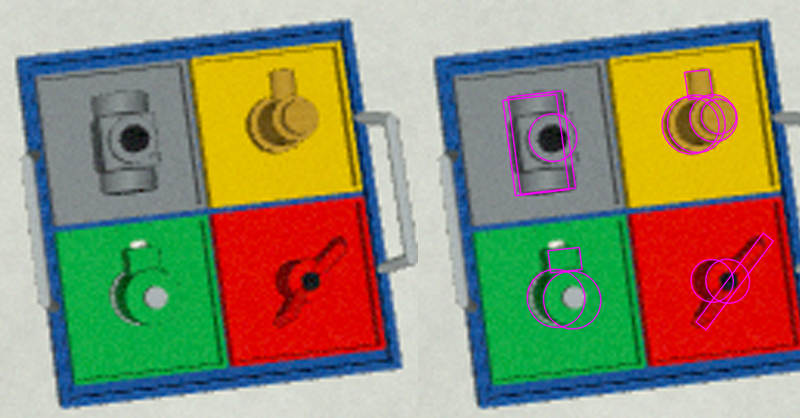

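View pics/f_so.png

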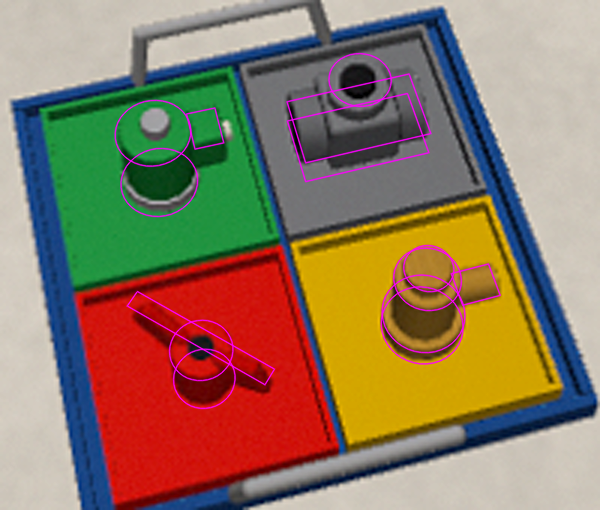

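All four overlays fit within about 2 mm. One last check: have the look-alikes moved?

Run:
```python
from h import *
a=cv2.imread('pics/top0.png');b=cv2.imread('pics/f_t0.png');
cv2.imwrite('pics/cmp.png',cv2.resize(np.hstack([a[220:330,130:270],b[220:330,130:270]]),None,fx=2.8,fy=2.8))
for n in('t','s'):
    x=cv2.imread({'t':'pics/top0.png','s':'pics/side0.png'}[n]);y=cv2.imread(f'pics/f_{n}0.png')
    for nm,(r0,r1,c0,c1) in({'coupling':(233,260,148,190),'black':(295,322,143,180)} if n=='t' else {'black':(130,165,236,262)}).items():
        w=y[r0-12:r1+12,c0-12:c1+12]; r=cv2.matchTemplate(w,x[r0:r1,c0:c1],cv2.TM_CCOEFF_NORMED); print(n,nm,cv2.minMaxLoc(r)[1::2])
```

```text
t coupling (0.4158875644207001, (11, 12))
t black (0.9746732711791992, (12, 12))
s black (0.99932461977005, (12, 12))
```

View pics/cmp.png

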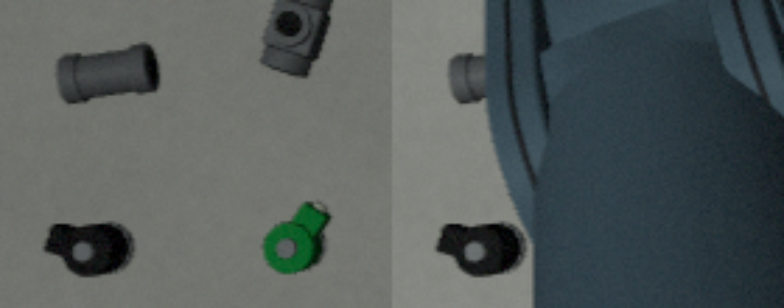

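The arm partly hides the coupling, but its visible end is exactly where it started (x offset 58→450−392=58). The black solenoid hasn't moved either. Handing in.

```bash
python3 -c "
from bench import env,telemetry
print(telemetry.state()['time_s']); print(env.finish_job())"
```

```text
27.0
the job is handed in; nothing more can be done
None
```

All four parts are packed upright in their bays, and I handed the job in at 27.0 s of the 109 s allowed. The green solenoid is in green, the brass relief valve in yellow, the large red wing nut in red and the check valve in grey.

- **Placement:** in the final pictures from both cameras, outlines of the parts drawn at their intended spots fit to about 2 mm. All four look upright and flat on the floor of their bays.
- **Forces:** the highest wrist force shown at the end of any move was about 15 N. The gripper was raised well clear of everything before I handed in.
- **Look-alikes:** the black solenoid matched its starting picture with no shift in either view. The arm hid most of the coupling in the last top picture, so its automatic match was poor (0.42). Its visible end was where it started, and it looked unmoved in the earlier pictures.

The hand-in reported no verdict.

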